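Swap model-kit runners and hold the next one to the light

ROBOT

A 6-joint arm with a two-finger parallel gripper is mounted at the origin on the work surface. World frame = base frame: x ahead of the robot, y to its left, z up, the work surface at z = 0. Lengths are in m, angles in rad, forces in N, time in s.
With the tool pointing down it reaches from about 0.25 to 0.775 m from the base axis. Payload 8.9 kg.
Tool frame: the origin (TCP) lies on the centre line of the jaws, within the pads' length; the fingertips stand 25 mm ahead of it and the grasp point (between the pads) lies 6 mm ahead of it; z points along the fingers, y is the line along which they close (so a half turn about z gives the same grasp; the last joint's range is limited). The gripper opens to 85 mm and grips with 20 to 120 N. Pads are 22 mm wide; open, the fingers measure 114 mm over their backs; the gripper's body (76 mm by 85 mm) begins 54 mm behind the grasp point. The pads swing forward as they close: fully open they stand 13 mm farther back than shut.
Start: joints at [-1.446, 0.291, -0.153, 1.127, 0, 1.431], TCP at [0.137, -0.507, 0.256] pointing down, gripper open.
Joint ranges: [-2.52, 2.52], [-0.91, 1.74], [-1.3, 1.37], [-1.96, 2.02], [-1.52, 1.47], [-3.14, 3.14]. Speed limits (rad/s): [2.22, 2.22, 2.79, 3.14, 3.14, 3.14].

INTERFACE

Orientations are given as a unit quaternion [w, x, y, z].
In Python, from bench import r, cams gives the robot as it stands.
- The arm moves only by the shell command python3 -m handwheel 'ROWS' [FORCE]. ROWS is JSON, a list of rows, each a list of 5 numbers: the shift along the tool's x, y, z in mm, then the turn about the tool's z in degrees, then the opening, from -1 (shut) to 1 (fully open). In form: [[tx, ty, tz, roll, gripper], ...]. A call has 1 to 12 rows; each row shifts and turns the commanded pose from where the row before left it, along the tool's axes as they then stand; what a row does not reach is not made up. A row lasts 1/10 s, in which the tool goes at most 50 mm and 8.59 degrees, less where a joint would pass 70% of its speed; a pose out of reach is approached as far as the arm can. A call with a gripper value outside its range is refused whole. The fingers move at their own pace and stop on an object; FORCE is the grip in N (left out, the last holds). Time passes only in rows, so rows that do not move let the fingers close. It gives the time, the measured TCP pose, the force, the opening and the grip force at its end, in the units of the state.
- r.get_state(): the state, without advancing time (a new reading comes with each control period).
- cams.snapshot(name): name is "scene" or "top"; returns a dict with "color" (384x512x3 uint8, red, green, blue), "z_map" (384x512 float32, m along the optical axis (not along the pixel's ray), 0 where there is no reading), "fx", "fy", "cx", "cy" (pixels), "eye" and "rotation" of the camera in the world. Camera axes: x right, y up, looking along -z (the intrinsics and any distortion apply to the point x, -y, -z); pixel columns grow to the right and rows downward; lengths in m; the calibration is good to about 2 mm. A picture is of the moment at which its call begins.
- r.hand_in(): hands the job in; it is judged then, once.
The state is a dict: "t": time; "qpos": joint angles; "dq": joint speeds; "joint_efforts": joint torques, N m; "position": TCP position; "tcp_rot": TCP orientation; "force": force on the tool from outside, world axes, zero at the start; "ft_torque": the same for the moment, N m; "opening": opening from 0.0 (shut) to 1.0 (fully open); "finger_force": force on a finger pad.
Only numpy, scipy, OpenCV 4.12 (cv2) and the standard library are available. Lean on these libraries where they do the work, as an engineer would, in place of code of your own. Each camera call takes 0.05 s, during which the arm holds its last target. There are 200 camera calls.

TASK

Put the finished red runner away: lift it from the black stand and stand it upright in the empty wooden block, fully home in the slot, and let go. Then draw the dark grey runner out of its block, bring it over the green cutting mat and tip it about 45 degrees, halfway between upright and lying flat, one broad face tilted up to the light and the tab still the upper end. Finish while holding it there, still, its lower edge at least 10 cm up and nothing else carrying it; leave the white runner and everything else where they are.

Things in the scene. Friction and masses are not known exactly. Their poses are not given: they have to be found in the camera images.
- red_runner: Red model-kit runner (sprue), standing upright in the black stand at the start: rigid flat frame of 8 mm bars, 8 mm thick, 110 wide, 110 high, small parts inside (to 10 mm thick); on its top bar's middle a grip tab 10 mm thick, 40 wide, 30 high (140 overall). About 60 g, +-30%. Origin: middle of the lower edge; x through the thickness, y along the width, z up to the tab (its middle at z = 125 mm).
- grey_runner: Dark grey model-kit runner, standing upright in a wooden block at the start: rigid flat frame of 8 mm bars, 8 mm thick, 110 wide, 110 high, small parts inside (to 10 mm thick); on its top bar's middle a grip tab 10 mm thick, 40 wide, 30 high (140 overall). About 60 g, +-30%. Origin: middle of the lower edge; x through the thickness, y along the width, z up to the tab (its middle at z = 125 mm).
- grey_mid (a point): Middle of the dark grey runner's frame, 55 mm above its lower edge.
- white_runner: Off-white runner, a bystander that stays in its wooden block: rigid flat frame of 8 mm bars, 8 mm thick, 110 wide, 110 high, small parts inside (to 10 mm thick); on its top bar's middle a grip tab 10 mm thick, 40 wide, 30 high (140 overall). About 60 g, +-30%. Origin: middle of the lower edge; x through the thickness, y along the width, z up to the tab (its middle at z = 125 mm).
- block_free: The light wooden block whose slot is empty at the start; fixed, 60 (x) by 140 (y) by 45 mm high, one open-topped slot along y in its middle, 11 wide, 115 long, 35 deep, rim bevelled 3 mm. Origin: middle of the underside, z up; slot floor at z = 10 mm, where a runner's origin sits when home. 
- block_grey: The light wooden block that holds the dark grey runner; fixed, 60 (x) by 140 (y) by 45 mm high, one open-topped slot along y in its middle, 11 wide, 115 long, 35 deep, rim bevelled 3 mm. Origin: middle of the underside, z up; slot floor at z = 10 mm, where a runner's origin sits when home. The three blocks stand in a row about 100 mm apart along x, in any order.
- block_white: The light wooden block that holds the white runner; fixed, 60 (x) by 140 (y) by 45 mm high, one open-topped slot along y in its middle, 11 wide, 115 long, 35 deep, rim bevelled 3 mm. Origin: middle of the underside, z up; slot floor at z = 10 mm, where a runner's origin sits when home. 
- stand: Black plastic stand on the cutting mat that holds the red runner at the start; fixed, 60 (x) by 140 (y) by 45 mm high, one open-topped slot along y in its middle, 11 wide, 115 long, 35 deep, rim bevelled 3 mm. Origin: middle of the underside, z up; slot floor at z = 10 mm, where a runner's origin sits when home. 
- mat: Green cutting mat fixed on the bench, 220 mm (x) by 300 mm (y), 3 mm thick. Origin: middle of the underside.
- nippers: Side cutters with blue handles lying on the mat, 135 mm long, 12 mm high; leave alone. Origin: near the pivot, underside.
- paint_a: Paint jar with blue cap, 38 mm across, 48 mm high, standing between the mat and the blocks; leave alone. Origin: underside.
- paint_b: Paint jar with yellow cap, 38 mm across, 48 mm high, between the mat and the blocks; leave alone. Origin: underside.
- cement: Amber cement bottle with green cap, 42 mm across, 65 mm high, between the mat and the blocks; leave alone. Origin: underside.
- sanding_block: Orange sanding block, 90 by 25 by 14 mm, lying on the mat; leave alone. Origin: underside.
Things that resemble listed ones, but are neither listed nor needed, are in the scene too. Leave any purple look-alike of the grey_runner alone.

How it is judged:
By the outcome, as a careful person would: the job done as asked, in the order asked, and still so for the second after the job is handed in, while the arm keeps its last pose, push and grip.
It also fails if it takes over 59 s, if anything falls off the work surface, if the arm or the gripper's body presses on something with over 40 N, if the wrist force passes 120 N, or if a joint passes its speed limit or range.

## Working session

There is one attempt and no reset: what is moved stays moved. The work goes in short steps, Python scripts to look and compute and a shell command to move; the robot and the scene stay as the last step left them, time stands still between calls to the robot, and variables do not carry over. Pictures are saved under pics/ and viewed, at most 10 in all, crops included, and the job is handed in when it is done.

```bash
mkdir -p pics; cat > h.py <<'E'
import numpy as np,cv2
from bench import r,cams
def snap(n,f=None):
    s=cams.snapshot(n)
    if f: cv2.imwrite('pics/'+f,s['color'][:,:,::-1])
    return s
def world(s):
    z=s['z_map'];v,u=np.mgrid[:z.shape[0],:z.shape[1]]
    p=np.stack([(u-s['cx'])/s['fx']*z,-(v-s['cy'])/s['fy']*z,-z],-1)
    return p@np.array(s['rotation']).T+np.array(s['eye'])
E
python3 - <<'E'
from h import *
for n in('top','scene'):
    s=snap(n,n+'0.png');print(n,s['eye'],np.round(s['rotation'],3).tolist(),s['fx'],s['cx'],s['cy'],[k for k in s])
    np.savez('/tmp/%s.npz'%n,**s)
print(r.get_state())
a=cv2.imread('pics/top0.png');b=cv2.imread('pics/scene0.png')
cv2.imwrite('pics/both.png',cv2.resize(np.vstack([a,b]),(450,600)) if 0 else np.hstack([a,b])[:, :])
E
```

```text
top [0.46886431 0.03344719 0.99157149] [0.711, 0.031, -0.038, -0.702] 464.11532591116156 260.8260352312927 188.8930375025675 ['color', 'z_map', 'fx', 'fy', 'cx', 'cy', 'eye', 'rotation']
scene [0.88728635 0.3300724  0.87451697] [0.38, 0.1, 0.234, 0.889] 461.5745714336953 255.58358531372897 191.29833009611164 ['color', 'z_map', 'fx', 'fy', 'cx', 'cy', 'eye', 'rotation']
{'t': 0.1, 'qpos': array([-1.44630821e+00,  2.91234935e-01, -1.54038853e-01,  1.12669407e+00,
       -1.46981290e-06,  1.43150310e+00]), 'dq': array([-0.00111429, -0.002506  ,  0.00088043, -0.00068411, -0.00044535,
       -0.00020348]), 'joint_efforts': array([ 1.72047588e-03, -5.37976921e+01,  3.31918502e+01,  9.28315334e-03,
       -1.46944476e-04, -4.45038992e-06]), 'position': array([ 0.13684682, -0.50648188,  0.25578848]), 'tcp_rot': array([-5.85753133e-04,  9.91314856e-01,  1.31508604e-01,  3.60122129e-06]), 'force': array([-0.26750142, -0.70758285,  0.92669059]), 'ft_torque': array([ 0.01390041, -0.05208687, -0.01418781]), 'finger_force': 0.0, 'opening': 1.0024049298879565}
```

View pics/top0.png

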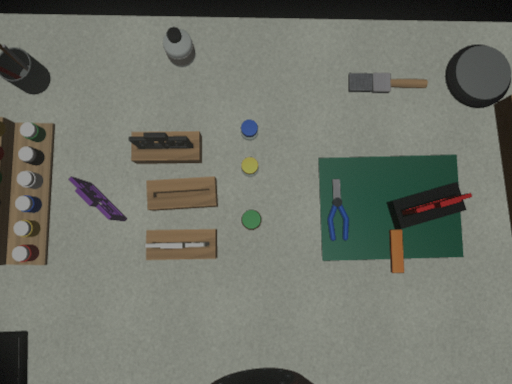

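View pics/scene0.png

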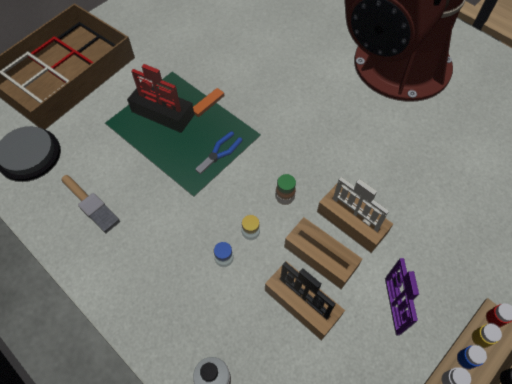

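The top view is turned: image right is world -y and image up is world +x. It shows:
- red runner in the black stand at (435,203)
- empty block at (181,193)
- white runner in its block at (180,245)
- dark grey runner in its block at (165,143)
- purple look-alike lying loose at (97,198)

The "rotation" is a quaternion. Grey_runner candidates are the dark one in the wooden block and the purple loose one. The dark one fits, because it stands upright in a wooden block.

```bash
python3 - <<'E'
s=open('h.py').read().replace("np.array(s['rotation']).T","RR.from_quat(np.roll(s['rotation'],-1)).as_matrix().T").replace("import numpy as np,cv2","import numpy as np,cv2\nfrom scipy.spatial.transform import Rotation as RR")
open('h.py','w').write(s)
E
python3 - <<'E'
from h import *
T=dict(np.load('/tmp/top.npz'));S=dict(np.load('/tmp/scene.npz'))
def rep(n,P,m):
    p=P[m&np.isfinite(P[...,2])]
    if len(p)<8: print(n,'few',len(p));return
    # pca in xy via minAreaRect
    rc=cv2.minAreaRect((p[:,:2]*1000).astype(np.float32))
    c=np.cov(p[:,:2].T);w,v=np.linalg.eigh(c);d=v[:,1];d=d*np.sign(d[1])
    print(n,len(p),'med',np.round(np.median(p,0)*1e3,1),'rect',np.round(rc[0],1),np.round(rc[1],1),'yaw of y-axis(deg)',round(np.degrees(np.arctan2(-d[0],d[1])),1),'z5-95',np.round(np.percentile(p[:,2],[5,95])*1e3,1))
for nm,s in(('top',T),('scene',S)):
    P=world(s);hsv=cv2.cvtColor(s['color'],cv2.COLOR_RGB2HSV);H,Sa,V=[hsv[...,i].astype(int) for i in range(3)]
    z=P[...,2]; ok=s['z_map']>0;y=P[...,1];x=P[...,0]
    print(nm,'table z',np.round(np.median(z[ok&(abs(z)<.02)])*1e3,1))
    red=ok&((H<6)|(H>174))&(Sa>150)&(y<-.1)&(y>-.45)&(x>.25)&(x<.7)
    rep('red all',P,red&(z>.05)); rep('red tab z>123',P,red&(z>.123))
    wood=ok&(H>8)&(H<22)&(Sa>70)&(abs(z-.045)<.006)&(y>.02)&(y<.4)
    n,l,st,ce=cv2.connectedComponentsWithStats(cv2.morphologyEx(wood.astype(np.uint8),cv2.MORPH_CLOSE,np.ones((5,5))))
    for i in range(1,n):
        if st[i,4]>150: rep('block%s'%np.round(ce[i]),P,(l==i)&wood)
    blk=ok&(abs(z-.048)<.006)&(V<60)&(y<-.1)&(x>.25)&(x<.7); rep('stand',P,blk)
    up=ok&(z>.055)&(z<.17)&(y>.05)&(y<.35)&(x>.2)&(x<.7)
    rep('grey',P,up&(x>.5)); rep('greytab',P,up&(x>.5)&(z>.127));rep('white',P,up&(x<.42)); rep('whitetab',P,up&(x<.42)&(z>.127))
    g=ok&(H>60)&(H<95)&(Sa>100)&(abs(z-.003)<.01)&(y<-.1); rep('mat',P,g)
for n,s in(('a',T),('b',S)):
    pass
c1=cv2.resize(T['color'][115:270,120:270],None,fx=2.6,fy=2.6,interpolation=2);c2=cv2.resize(S['color'][170:340,255:425],(403,403),interpolation=2)
c3=cv2.resize(T['color'][150:270,315:475],None,fx=2.6,fy=2.6)
cv2.imwrite('pics/crop1.png',np.hstack([c1[:403],c2[:,:403]])[:,:,::-1])
E
```

```text
top table z 1.3
red all 354 med [ 529.2 -304.   125.3] rect [ 531.9 -323.8] [ 16.5 119.8] yaw of y-axis(deg) 15.8 z5-95 [ 62.6 155.4]
red tab z>123 241 med [ 531.  -309.9  151. ] rect [ 532.8 -318.3] [ 10.1 107.7] yaw of y-axis(deg) 16.8 z5-95 [123.4 155.6]
block[170. 150.] 1059 med [634.6 206.8  45.9] rect [647.4 221.9] [ 58.7 138.6] yaw of y-axis(deg) 10.7 z5-95 [42.5 48.8]
block[181. 193.] 1669 med [549.1 186.4  45.8] rect [551.2 187.3] [ 58.7 139.1] yaw of y-axis(deg) 4.5 z5-95 [42.5 48.7]
block[182. 244.] 1584 med [451.8 182.4  45.8] rect [447.2 185.2] [ 58.6 139.7] yaw of y-axis(deg) 1.3 z5-95 [42.9 48.6]
stand 1636 med [ 533.4 -316.4   48.7] rect [ 576.4 -386. ] [ 94.7 308.9] yaw of y-axis(deg) 30.8 z5-95 [45.3 51.7]
grey 1019 med [644.7 240.4 112.9] rect [577.1 200.5] [153.8 299. ] yaw of y-axis(deg) 38.0 z5-95 [ 60.6 151.4]
greytab 273 med [644.3 232.3 143.7] rect [594.6 280.5] [ 33.3 192.3] yaw of y-axis(deg) 44.6 z5-95 [130.7 153.1]
white few 0
whitetab few 0
mat 10541 med [ 533.4 -235.3    4. ] rect [ 530.7 -253.7] [217.5 298.1] yaw of y-axis(deg) -1.2 z5-95 [1.1 6.9]
sce
[... 392 characters left out ...]
] 1912 med [551.7 190.8  45.6] rect [550.5 187.9] [ 62.  139.6] yaw of y-axis(deg) 4.2 z5-95 [41.9 48. ]
block[303. 305.] 1316 med [663.4 235.7  45.4] rect [649.6 223.2] [ 60.4 140.4] yaw of y-axis(deg) 7.2 z5-95 [42.3 47.9]
stand 1637 med [ 548.9 -492.6   48.2] rect [ 577.4 -471.9] [240.6 464.2] yaw of y-axis(deg) 6.6 z5-95 [42.8 52.8]
grey 1591 med [648.  242.9 105.6] rect [577.  200.2] [153.7 299.7] yaw of y-axis(deg) 42.2 z5-95 [ 58.5 150.6]
greytab 362 med [647.5 232.8 142.3] rect [593.6 280.2] [ 32.8 192.6] yaw of y-axis(deg) 45.3 z5-95 [129.1 151.9]
white few 0
whitetab few 0
mat 6278 med [ 564.5 -218.4    3.7] rect [ 529.6 -252.4] [215.1 298.3] yaw of y-axis(deg) 21.9 z5-95 [1.  6.4]
```

View pics/crop1.png

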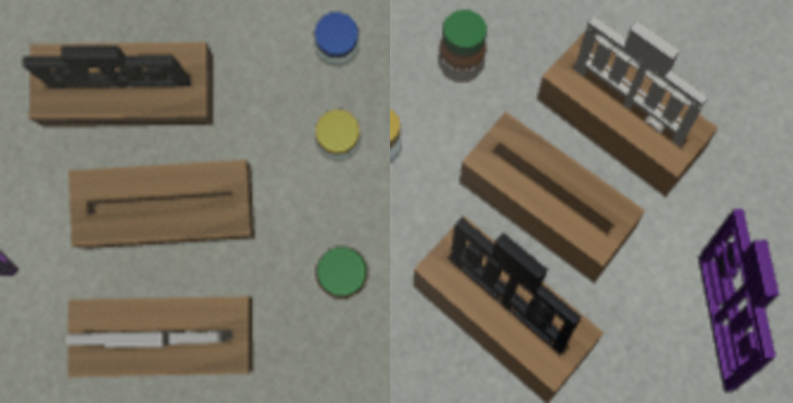

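The crop confirms the grey runner: the dark one stands upright in the far block, and the purple one lies loose with no block. The middle block's slot is empty. Next I refine the poses.

```bash
cat >> h.py <<'E'
def rect(p):
    (c,sz,a)=cv2.minAreaRect((p[:,:2]*1e3).astype(np.float32))
    b=cv2.boxPoints((c,sz,a));e=[b[1]-b[0],b[2]-b[1]];d=max(e,key=np.linalg.norm);d=d*np.sign(d[1])
    return np.round(c,1),np.round(sorted(sz),1),round(float(np.degrees(np.arctan2(-d[0],d[1]))),1)
def line(p):
    vx,vy,x0,y0=cv2.fitLine((p[:,:2]*1e3).astype(np.float32),cv2.DIST_HUBER,0,.01,.01).ravel()
    s=np.sign(vy);q=(p[:,:2]*1e3-[x0,y0])@[vx,vy];m=(np.percentile(q,1)+np.percentile(q,99))/2
    return np.round([x0+m*vx,y0+m*vy],1),'len',round(np.ptp(np.percentile(q,[1,99])),1),'yaw',round(float(np.degrees(np.arctan2(-vx*s,vy*s))),1),len(p)
def goal(x,y,z,yaw):   # mm, deg: tool-x yaw, tool down
    st=r.get_state();R=RR.from_quat(np.roll(st['tcp_rot'],-1)).as_matrix()
    cur=np.degrees(np.arctan2(R[1,0],R[0,0]));roll=-((yaw-cur+180)%360-180)
    d=np.array([x,y,z])-1e3*st['position'];c,s=np.cos(np.radians(yaw)),np.sin(np.radians(yaw))
    print('pos',np.round(st['position']*1e3,1),'yaw',round(cur,1),'roll',round(roll,1),'after roll tx,ty,tz',np.round([c*d[0]+s*d[1],s*d[0]-c*d[1],-d[2]],1))
E
python3 - <<'E'
from h import *
for n in('top','scene'):
    s=dict(np.load('/tmp/%s.npz'%n));P=world(s);hsv=cv2.cvtColor(s['color'],cv2.COLOR_RGB2HSV);H,Sa,V=[hsv[...,i].astype(int) for i in range(3)]
    x,y,z=P[...,0],P[...,1],P[...,2];ok=s['z_map']>0
    def box(cx,cy,rx,ry,z0,z1):return ok&(abs(x-cx)<rx)&(abs(y-cy)<ry)&(z>z0)&(z<z1)
    red=((H<8)|(H>172))&(Sa>120)
    print(n,'RED tab',line(P[box(.53,-.32,.05,.09,.135,.17)&red]),'frame',line(P[box(.53,-.32,.06,.09,.07,.128)&red]))
    print(' GREY tab',line(P[box(.648,.222,.035,.09,.132,.17)]),'frame',line(P[box(.648,.222,.035,.09,.06,.122)]))
    print(' WHITE tab',line(P[box(.447,.185,.035,.09,.132,.17)]))
    for nm,c in(('free',(.551,.187)),('grey',(.648,.222)),('white',(.447,.185)),('stand',(.532,-.318))):
        print(' ',nm,rect(P[box(*c,.07,.1,.04 if nm!='stand' else .043,.05 if nm!='stand' else .053)]))
goal(532,-318.5,300,106.8)
E
```

```text
top RED tab (array([ 533.2, -318.6]), 'len', np.float64(40.0), 'yaw', 16.8, 148) frame (array([ 533.5, -318.4]), 'len', np.float64(109.2), 'yaw', 16.6, 198)
 GREY tab (array([647.2, 222.9]), 'len', np.float64(39.6), 'yaw', 1.1, 169) frame (array([646.3, 222.2]), 'len', np.float64(108.4), 'yaw', 1.6, 408)
 WHITE tab (array([447.8, 185.1]), 'len', np.float64(39.5), 'yaw', 1.8, 139)
  free (array([574.2, 201.3]), array([106.5, 163.6]), 4.4)
  grey (array([628.1, 207.9]), array([102.8, 170.1]), 0.9)
  white (array([468. , 185.7]), array([101. , 139.7]), 1.3)
  stand (array([ 533. , -319.2]), array([ 60.3, 141.2]), 16.7)
scene RED tab (array([ 534.2, -317.2]), 'len', np.float64(39.8), 'yaw', 15.8, 137) frame (array([ 532.9, -316.6]), 'len', np.float64(106.5), 'yaw', 16.6, 508)
 GREY tab (array([650.6, 223.5]), 'len', np.float64(39.2), 'yaw', 3.8, 228) frame (array([650.5, 223.4]), 'len', np.float64(108.9), 'yaw', 1.3, 680)
 WHITE tab (array([450.1, 186.1]), 'len', np.float64(39.2), 'yaw', 2.0, 220)
  free (array([572.1, 201.1]), array([107.3, 164.5]), 3.8)
  grey (array([627.9, 208. ]), array([101.7, 169.4]), 1.0)
  white (array([467.2, 186.1]), array([102.4, 140.3]), 1.7)
  stand (array([ 532.3, -319.3]), array([ 61.6, 143.1]), 17.6)
pos [ 136.8 -506.5  255.8] yaw 15.1 roll -91.7 after roll tx,ty,tz [ 65.7 432.6 -44.2]
```

```bash
python3 -m handwheel '[[0,0,-4,-8.5,1],[0,0,-4,-8.5,1],[0,0,-4,-8.5,1],[0,0,-4,-8.5,1],[0,0,-4,-8.5,1],[0,0,-4,-8.5,1],[0,0,-4,-8.5,1],[0,0,-4,-8.5,1],[0,0,-4,-8.5,1],[0,0,-4,-8.5,1],[0,0,0,-6.7,1]]'
python3 -m handwheel '[[6,40,0,0,1],[6,40,0,0,1],[6,40,0,0,1],[6,40,0,0,1],[6,40,0,0,1],[6,40,0,0,1],[6,40,0,0,1],[6,40,0,0,1],[6,40,0,0,1],[6,40,0,0,1],[5,33,0,0,1],[0,0,0,0,1]]'; python3 -c "
from h import *
goal(533.3,-318.5,147,106.7)"
```

```text
t: 1.2
position: [0.1369, -0.5069, 0.2965]
tcp_rot: [-0.0, 0.594, 0.805, -0.0]
force: [0.6, -0.6, -0.1]
opening: 1.0
finger_force: 0.0
t: 2.4
position: [0.5355, -0.317, 0.2952]
tcp_rot: [-0.0, 0.595, 0.804, 0.001]
force: [-0.7, -0.2, -0.5]
opening: 0.996
finger_force: 0.0
pos [ 535.5 -317.   295.2] yaw 107.0 roll 0.3 after roll tx,ty,tz [ -0.8  -2.5 148.2]
```

```bash
python3 -m handwheel '[[-0.8,-2.5,30,0.3,1],[0,0,40,0,1],[0,0,40,0,1],[0,0,30,0,1],[0,0,9,0,1],[0,0,0,0,1]]'; python3 -m handwheel '[[0,0,0,0,-1],[0,0,0,0,-1],[0,0,0,0,-1],[0,0,0,0,-1],[0,0,0,0,-1],[0,0,0,0,-1],[0,0,0,0,-1],[0,0,0,0,-1]]' 40
```

```text
t: 3.0
position: [0.5294, -0.3206, 0.1464]
tcp_rot: [-0.001, 0.598, 0.801, -0.0]
force: [0.3, -0.4, -0.3]
opening: 0.997
finger_force: 0.0
t: 3.8
position: [0.5308, -0.321, 0.1478]
tcp_rot: [0.0, 0.598, 0.801, 0.0]
force: [0.4, 0.3, 5.6]
opening: 0.11
finger_force: 40.4
```

```bash
python3 -m handwheel '[[0,0,-15,0,-1],[0,0,-20,0,-1],[0,0,-35,0,-1],[0,0,-40,0,-1],[0,0,-15,0,-1],[0,0,0,0,-1],[0,0,0,0,-1]]'; python3 - <<'E'
from h import *
for n in('top','scene'):
    s=snap(n,n+'1.png');P=world(s);hsv=cv2.cvtColor(s['color'],cv2.COLOR_RGB2HSV);H,Sa,V=[hsv[...,i].astype(int) for i in range(3)]
    x,y,z=P[...,0],P[...,1],P[...,2];m=(s['z_map']>0)&((H<8)|(H>172))&(Sa>120)&(abs(x-.53)<.08)&(abs(y+.32)<.1)&(z>.1)&(z<.3)
    print(n,line(P[m]),np.percentile(z[m],[1,50,99]).round(3))
    wood=(s['z_map']>0)&(H>8)&(H<22)&(Sa>70)&(abs(z-.045)<.006)&(abs(y-.187)<.09)&(abs(x-.551)<.045)
    print(' free',rect(P[wood]))
goal(551,187.5,270,94.2)
E
```

```text
t: 4.5
position: [0.5301, -0.3206, 0.2712]
tcp_rot: [-0.001, 0.598, 0.801, -0.0]
force: [0.1, -0.1, -2.0]
opening: 0.109
finger_force: 39.6
top (array([ 527.1, -302. ]), 'len', np.float64(75.6), 'yaw', 17.6, 513) [0.144 0.247 0.284]
 free (array([551.5, 187.1]), array([ 59.1, 139. ]), 4.4)
scene (array([ 531.3, -318. ]), 'len', np.float64(109.3), 'yaw', 16.4, 1220) [0.142 0.209 0.277]
 free (array([550.5, 187.9]), array([ 61.9, 139.5]), 4.3)
pos [ 529.7 -320.3  270.4] yaw 106.5 roll 12.3 after roll tx,ty,tz [5.049e+02 5.840e+01 4.000e-01]
```

View pics/scene1.png

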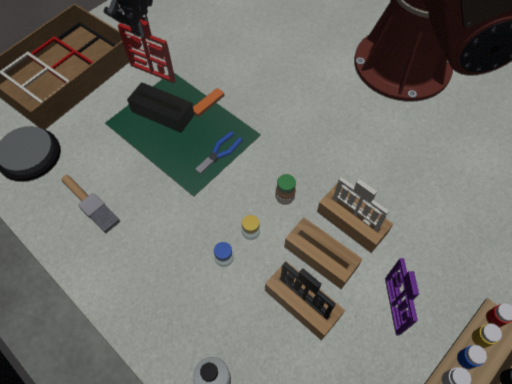

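Red is held upright, seen at (148,50) in the scene view, and the stand is empty. Carrying it above the free block.

```bash
python3 -m handwheel '[[0,0,0,6.2,-1],[0,0,0,6.1,-1],[42,5,0,0,-1],[42,5,0,0,-1],[42,5,0,0,-1],[42,5,0,0,-1],[42,5,0,0,-1],[42,5,0,0,-1],[42,5,0,0,-1],[42,5,0,0,-1],[42,5,0,0,-1],[42,5,0,0,-1]]';python3 -m handwheel '[[42,5,0,0,-1],[41,2,0,0,-1],[0,0,10,0,-1],[0,0,30,0,-1],[0,0,10,0,-1],[0,0,0,0,-1],[0,0,0,0,-1]]'; cat >m.py <<'E'
from h import *
for n in('top','scene'):
    s=snap(n);P=world(s);hsv=cv2.cvtColor(s['color'],cv2.COLOR_RGB2HSV);H,Sa,V=[hsv[...,i].astype(int) for i in range(3)]
    x,y,z=P[...,0],P[...,1],P[...,2];m=(s['z_map']>0)&((H<8)|(H>172))&(Sa>120)&(abs(x-.55)<.06)&(abs(y-.187)<.08)&(z>.02)&(z<.3)
    print(n,line(P[m]),np.percentile(z[m],[1,50,99]).round(3))
goal(550,186,220,94.3)
E
python3 m.py
```

```text
t: 5.8
position: [0.5485, 0.1034, 0.2709]
tcp_rot: [-0.001, 0.681, 0.733, -0.001]
force: [1.0, 0.6, -0.3]
opening: 0.111
finger_force: 39.6
t: 6.5
position: [0.5504, 0.1844, 0.2225]
tcp_rot: [-0.0, 0.681, 0.732, -0.0]
force: [0.2, -0.2, 0.2]
opening: 0.111
finger_force: 39.6
top (array([550.8, 161.6]), 'len', np.float64(61.8), 'yaw', 5.4, 281) [0.092 0.176 0.228]
scene (array([553.1, 186.9]), 'len', np.float64(106.7), 'yaw', 4.0, 1425) [0.093 0.151 0.23 ]
pos [551.  184.6 223.4] yaw 94.2 roll -0.1 after roll tx,ty,tz [ 1.4 -0.9  3.4]
```

```bash
python3 -m handwheel '[[1,0.3,15,0,-1],[0,0,20,0,-1],[0,0,6,0,-1],[0,0,5,0,-1],[0,0,5,0,-1],[0,0,0,0,-1]]'
```

```text
t: 7.2
position: [0.5506, 0.186, 0.1714]
tcp_rot: [0.0, 0.681, 0.733, 0.0]
force: [-0.5, -0.3, -1.9]
opening: 0.11
finger_force: 39.5
```

```bash
python3 m.py
```

```text
top (array([551.1, 162.3]), 'len', np.float64(60.3), 'yaw', 5.0, 221) [0.042 0.121 0.176]
scene (array([552.7, 187.9]), 'len', np.float64(107.3), 'yaw', 3.6, 1242) [0.043 0.091 0.18 ]
pos [550.8 186.  171.8] yaw 94.2 roll -0.1 after roll tx,ty,tz [  0.   -0.8 -48.2]
```

```bash
python3 -m handwheel '[[0,0,6,0,-1],[0,0,6,0,-1],[0,0,6,0,-1],[0,0,4,0,-1],[0,0,3,0,-1],[0,0,0,0,-1],[0,0,0,0,-1]]'
```

```text
t: 8.0
position: [0.5506, 0.186, 0.1464]
tcp_rot: [-0.0, 0.681, 0.733, 0.0]
force: [-0.5, -0.6, -0.6]
opening: 0.107
finger_force: 39.6
```

```bash
python3 -m handwheel '[[0,0,1,0,-1],[0,0,1,0,-1],[0,0,0,0,-1]]';python3 -m handwheel '[[0,0,0.6,0,-1],[0,0,0.6,0,-1],[0,0,0,0,-1]]'
```

```text
t: 8.3
position: [0.551, 0.1861, 0.1448]
tcp_rot: [0.0, 0.681, 0.733, 0.0]
force: [0.4, 0.3, 3.5]
opening: 0.107
finger_force: 40.1
t: 8.6
position: [0.5513, 0.1862, 0.1448]
tcp_rot: [0.001, 0.681, 0.733, 0.001]
force: [-2.5, 0.3, 15.2]
opening: 0.112
finger_force: 41.8
```

```bash
python3 -m handwheel '[[0,0,-0.5,0,0.3],[0,0,0,0,0.3],[0,0,0,0,0.3],[0,0,0,0,0.3],[0,0,0,0,0.3],[0,0,-20,0,0.3],[0,0,-40,0,0.3],[0,0,-40,0,1],[0,0,-10,0,1],[0,0,0,0,1]]'
python3 -m handwheel '[[0,0,0,-8,1],[0,0,0,-8,1],[0,0,0,-8,1],[0,0,0,-8,1],[0,0,0,-8,1],[0,0,0,-8,1],[0,0,0,-8,1],[0,0,0,-8,1],[0,0,0,-8,1],[0,0,0,-8,1],[0,0,0,-7,1],[0,0,0,0,1]]'
cat >m2.py <<'E'
from h import *
for n in('top','scene'):
    s=snap(n,n+'2.png');P=world(s);hsv=cv2.cvtColor(s['color'],cv2.COLOR_RGB2HSV);H,Sa,V=[hsv[...,i].astype(int) for i in range(3)]
    x,y,z=P[...,0],P[...,1],P[...,2];o=(s['z_map']>0)
    m=o&((H<8)|(H>172))&(Sa>120)&(abs(x-.55)<.06)&(abs(y-.187)<.08)&(z>.03)&(z<.3)
    print(n,'red',line(P[m]),np.percentile(z[m],[1,50,99]).round(3),'tab',line(P[m&(z>.13)]))
    m=o&(abs(x-.648)<.03)&(abs(y-.222)<.07)&(z>.13)&(z<.165);print('grey',line(P[m]),np.percentile(z[m],[1,50,99]).round(3))
    m=o&(abs(x-.447)<.03)&(abs(y-.185)<.07)&(z>.13)&(z<.165);print('white',line(P[m]),np.percentile(z[m],[1,50,99]).round(3))
goal(648.5,223,220,181.2)
E
python3 m2.py
```

```text
t: 9.6
position: [0.5515, 0.1862, 0.2553]
tcp_rot: [0.001, 0.681, 0.733, 0.001]
force: [0.0, 0.7, -0.3]
opening: 1.0
finger_force: 0.0
t: 10.8
position: [0.5497, 0.1858, 0.2517]
tcp_rot: [-0.001, -0.011, 1.0, -0.0]
force: [0.6, -0.1, -0.4]
opening: 1.0
finger_force: 0.0
top red (array([551.2, 176.1]), 'len', np.float64(85.3), 'yaw', 4.5, 218) [0.034 0.085 0.152] tab (array([549.9, 174.2]), 'len', np.float64(51.5), 'yaw', 5.0, 17)
grey (array([648.1, 220.3]), 'len', np.float64(34.4), 'yaw', -3.9, 140) [0.131 0.15  0.154]
white (array([447.6, 185.1]), 'len', np.float64(39.3), 'yaw', 0.9, 140) [0.132 0.151 0.154]
scene red (array([554.6, 188.4]), 'len', np.float64(106.5), 'yaw', 4.1, 1258) [0.038 0.099 0.152] tab (array([555.8, 187.9]), 'len', np.float64(38.8), 'yaw', 3.8, 228)
grey (array([650.8, 223.4]), 'len', np.float64(39.1), 'yaw', 2.0, 242) [0.13  0.15  0.153]
white (array([450.7, 191. ]), 'len', np.float64(23.1), 'yaw', 2.0, 6) [0.13  0.132 0.137]
pos [550.  185.9 252.3] yaw -179.0 roll -0.2 after roll tx,ty,tz [-99.3  35.   32.3]
```

View pics/scene2.png

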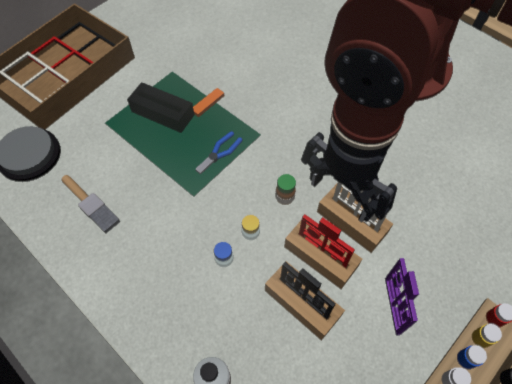

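```bash
python3 -m handwheel '[[-35,12,0,-0.2,1],[-35,12,0,0,1],[-29,11,0,0,1],[0,0,15,0,1],[0,0,0,0,1],[0,0,0,0,1]]'; python3 -c "
from h import *
goal(648.8,223,148,181.2)"
```

```text
t: 11.5
position: [0.6479, 0.2231, 0.2379]
tcp_rot: [-0.001, -0.011, 1.0, -0.0]
force: [-0.2, 0.2, 0.1]
opening: 0.999
finger_force: 0.0
pos [647.9 223.1 237.9] yaw -178.7 roll 0.1 after roll tx,ty,tz [-0.9 -0.1 89.9]
```

```bash
python3 -m handwheel '[[-1,0,30,0,1],[0,0,30,0,1],[0,0,20,0,1],[0,0,10,0,1],[0,0,0,0,1]]'; python3 -m handwheel '[[0,0,0,0,-1],[0,0,0,0,-1],[0,0,0,0,-1],[0,0,0,0,-1],[0,0,0,0,-1],[0,0,0,0,-1]]' 25
```

```text
t: 12.0
position: [0.6488, 0.2231, 0.1482]
tcp_rot: [-0.001, -0.012, 1.0, -0.0]
force: [0.5, 0.2, -0.2]
opening: 0.999
finger_force: 0.0
t: 12.6
position: [0.6504, 0.2233, 0.1497]
tcp_rot: [0.001, -0.012, 1.0, 0.0]
force: [-0.5, -1.2, 5.0]
opening: 0.458
finger_force: 29.5
```

```bash
python3 -m handwheel '[[0,0,-8,0,-1],[0,0,-10,0,-1],[0,0,-15,0,-1],[0,0,-20,0,-1],[0,0,-30,0,-1],[0,0,-30,0,-1],[0,0,-10,0,-1],[0,0,0,0,-1],[0,0,0,0,-1]]'; python3 - <<'E'
from h import *
s=snap('scene','scene3.png');snap('top','top3.png');P=world(s);x,y,z=[P[...,i] for i in range(3)]
V=s['color'].max(-1);m=(s['z_map']>0)&(abs(x-.648)<.04)&(abs(y-.222)<.065)&(z>.1)&(z<.25);p=P[m]
print(line(p[p[:,2]<.235]),np.percentile(p[:,2],[1,99]).round(3))
for a,b in((.13,.15),(.16,.18),(.19,.21),(.21,.23)):
    q=p[(p[:,2]>a)&(p[:,2]<b)];print(len(q),np.median(q,0).round(4))
E
```

```text
t: 13.5
position: [0.6493, 0.2233, 0.2705]
tcp_rot: [-0.001, -0.012, 1.0, -0.0]
force: [-0.4, 0.1, -1.6]
opening: 0.467
finger_force: 28.9
(array([649.2, 224.1]), 'len', np.float64(108.7), 'yaw', 1.2, 1400) [0.134 0.247]
293 [0.6488 0.2257 0.1396]
186 [0.6488 0.2284 0.1767]
280 [0.6495 0.2215 0.1972]
274 [0.6495 0.2245 0.221 ]
```

View pics/scene3.png

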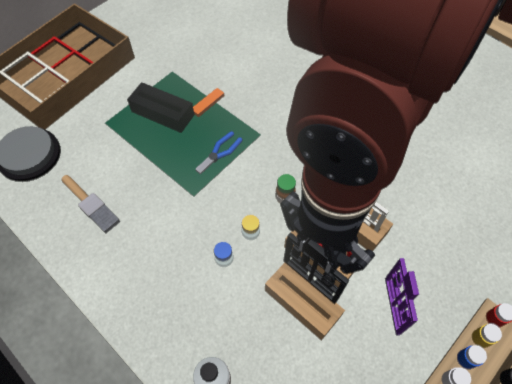

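Grey hangs upright from the jaws, clear of its block at (305,297). Now I take it to the far side of the empty stand. The jaw line runs along its width, so pressing its lower half against the stand's fixed rim will pivot it in the pads.

```bash
python3 -c "
from h import *
goal(582,-304,270,196.8)"; python3 -m handwheel '[[0,0,0,-8,-1],[0,0,0,-7.5,-1],[0,0,0,0,-1]]'; python3 -c "
from h import *
goal(582,-304,270,196.8)"
```

```text
pos [649.  223.2 269.9] yaw -178.6 roll -15.4 after roll tx,ty,tz [ 2.165e+02 -4.853e+02 -1.000e-01]
t: 13.9
position: [0.6492, 0.2232, 0.2702]
tcp_rot: [-0.001, -0.148, 0.989, -0.0]
force: [-0.3, -0.2, -0.9]
opening: 0.462
finger_force: 28.9
pos [649.2 223.2 270.2] yaw -163.0 roll 0.2 after roll tx,ty,tz [ 2.167e+02 -4.853e+02  2.000e-01]
```

```bash
python3 -m handwheel '[[8,-18,0,0,-1],[16,-36,0,0,-1],[16,-36,0,0,-1],[16,-36,0,0,-1],[16,-36,0,0,-1],[16,-36,0,0,-1],[16,-36,0,0,-1],[16,-36,0,0,-1],[16,-36,0,0,-1],[16,-36,0,0,-1],[16,-36,0,0,-1],[16,-36,0,0,-1]]'; python3 -m handwheel '[[16,-36,0,0,-1],[16,-35,0,0,-1],[0,0,0,0,-1],[0,0,0,0,-1]]'; python3 -c "
from h import *
goal(582,-304,175,196.8)"
```

```text
t: 15.1
position: [0.5934, -0.2277, 0.2709]
tcp_rot: [-0.0, -0.145, 0.989, 0.0]
force: [1.7, 0.7, -0.3]
opening: 0.462
finger_force: 28.9
t: 15.5
position: [0.5836, -0.304, 0.2706]
tcp_rot: [-0.001, -0.145, 0.989, 0.001]
force: [0.6, 0.3, -0.2]
opening: 0.461
finger_force: 28.9
pos [ 583.6 -304.   270.6] yaw -163.4 roll -0.2 after roll tx,ty,tz [ 1.5  0.4 95.6]
```

```bash
python3 -m handwheel '[[0,0,20,0,-1],[0,0,30,0,-1],[0,0,30,0,-1],[0,0,25,0,-1],[0,0,0,0,-1]]' 20; python3 -m handwheel '[[7,0,0,0,-1],[7,0,0,0,-1],[7,0,0,0,-1],[6,0,1,0,-1],[6,0,1,0,-1],[6,0,1,0,-1],[6,0,1,0,-1],[0,0,0,0,-1]]'; python3 - <<'E'
from h import *
s=snap('scene','scene4.png');snap('top','top4.png')
cv2.imwrite('pics/c4.png',cv2.resize(s['color'][40:200,60:270],None,fx=3,fy=3)[:,:,::-1])
E
```

```text
t: 16.0
position: [0.5824, -0.3006, 0.163]
tcp_rot: [-0.002, -0.147, 0.989, 0.002]
force: [0.4, -0.1, 0.2]
opening: 0.462
finger_force: 28.8
t: 16.8
position: [0.5403, -0.317, 0.1626]
tcp_rot: [-0.0, -0.147, 0.989, -0.0]
force: [1.7, -0.3, 0.2]
opening: 0.458
finger_force: 28.8
```

View pics/c4.png

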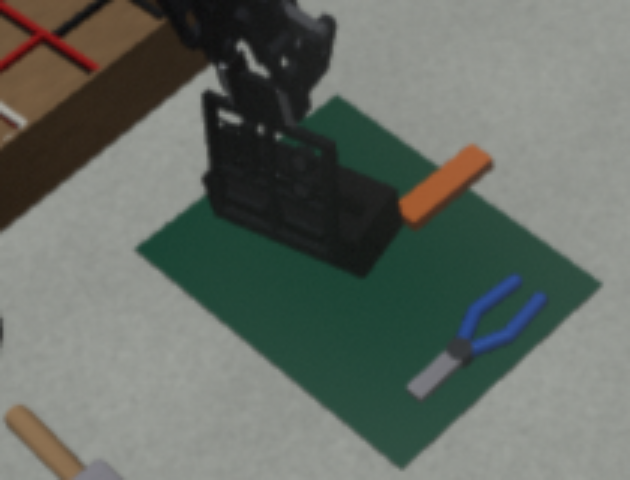

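The runner leans against the stand's far side and is pivoting in the pads as planned. Continuing the arc.

```bash
cat >m3.py <<'E'
from h import *
st=r.get_state();c=st['position'];n=np.array([.957,.289,0])
for nm in('scene','top'):
    s=snap(nm);P=world(s);d=P-c;a=d@n;b=d@[-.289,.957,0];h=d[...,2]
    V=s['color'].max(-1)
    m=(s['z_map']>0)&(abs(b)<.052)&(a>.02)&(a<.14)&(h<-.02)&(h>-.15)&(P[...,2]>.056)&(V<90)
    if m.sum()<40: print(nm,'few',m.sum());continue
    vx,vy,_,_=cv2.fitLine((np.stack([a[m],h[m]],1)*1e3).astype(np.float32),cv2.DIST_HUBER,0,.01,.01).ravel()
    print(nm,m.sum(),'tilt from vertical',round(float(np.degrees(np.arctan2(abs(vx),abs(vy)))),1),'z range',np.percentile(P[...,2][m],[1,99]).round(3),'mid',np.median(P[m],0).round(3))
E
python3 -m handwheel '[[7,0,2,0,-1],[7,0,2,0,-1],[7,0,2,0,-1],[7,0,2,0,-1],[7,0,2,0,-1],[7,0,2,0,-1],[7,0,3,0,-1],[7,0,2,0,-1],[0,0,0,0,-1],[0,0,0,0,-1]]'; python3 m3.py
```

```text
t: 17.9
position: [0.487, -0.333, 0.1456]
tcp_rot: [-0.0, -0.147, 0.989, -0.0]
force: [0.6, -0.2, -0.0]
opening: 0.461
finger_force: 28.2
scene 1043 tilt from vertical 41.1 z range [0.057 0.124] mid [ 0.533 -0.324  0.091]
top 1233 tilt from vertical 40.9 z range [0.057 0.125] mid [ 0.534 -0.322  0.092]
```

```bash
python3 -m handwheel '[[3,0,2,0,-1],[3,0,2,0,-1],[1,0,1,0,-1],[0,0,0,0,-1],[0,0,0,0,-1]]'; python3 m3.py
```

```text
t: 18.5
position: [0.4809, -0.335, 0.1406]
tcp_rot: [0.0, -0.147, 0.989, 0.0]
force: [1.6, 0.6, -0.2]
opening: 0.459
finger_force: 27.9
scene 1054 tilt from vertical 45.1 z range [0.057 0.12 ] mid [ 0.53  -0.325  0.089]
top 1285 tilt from vertical 45.0 z range [0.057 0.12 ] mid [ 0.532 -0.324  0.09 ]
```

Both views measure 45° of tilt. Next I firm the grip, lift clear and re-measure.

```bash
python3 -m handwheel '[[0,0,0,0,-1],[0,0,0,0,-1],[0,0,0,0,-1],[0,0,-8,0,-1],[0,0,-15,0,-1],[0,0,-25,0,-1],[0,0,-30,0,-1],[0,0,-30,0,-1],[0,0,-20,0,-1],[0,0,-8,0,-1],[0,0,0,0,-1],[0,0,0,0,-1]]' 60; python3 -m handwheel '[[0,10,0,0,-1],[0,20,0,0,-1],[0,20,0,0,-1],[0,10,0,0,-1],[0,0,0,0,-1],[0,0,0,0,-1],[0,0,0,0,-1],[0,0,0,0,-1]]'; python3 m3.py; python3 - <<'E'
from h import *
s=snap('scene','scene5.png')
E
```

```text
t: 19.8
position: [0.4803, -0.3347, 0.2756]
tcp_rot: [-0.001, -0.147, 0.989, 0.001]
force: [-1.1, -0.1, -1.3]
opening: 0.448
finger_force: 62.0
t: 20.6
position: [0.4634, -0.2781, 0.2764]
tcp_rot: [-0.0, -0.147, 0.989, 0.0]
force: [-0.5, 0.6, -0.4]
opening: 0.452
finger_force: 61.9
scene 1636 tilt from vertical 44.5 z range [0.178 0.256] mid [ 0.516 -0.266  0.22 ]
top 2163 tilt from vertical 44.4 z range [0.179 0.256] mid [ 0.518 -0.265  0.22 ]
```

View pics/scene5.png

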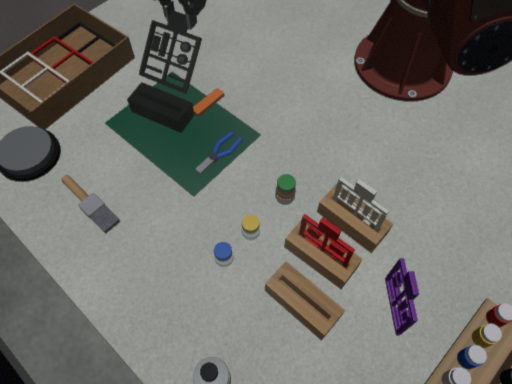

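The grey runner is held at about 44.5° over the mat, seen at (170,57), with its lower edge about 17 cm up. Red stands home at (325,243). White, the purple look-alike, the jars and the tools are where they were.

```bash
python3 -m handwheel '[[0,0,0,0,-1],[0,0,0,0,-1],[0,0,0,0,-1],[0,0,0,0,-1],[0,0,0,0,-1]]'; python3 m3.py; python3 -c "
from bench import r
print(r.hand_in())"
```

```text
t: 21.25
position: [0.4634, -0.2775, 0.2766]
tcp_rot: [0.0, -0.147, 0.989, -0.0]
force: [0.4, 0.4, -0.6]
opening: 0.453
finger_force: 61.9
scene 1629 tilt from vertical 44.3 z range [0.178 0.256] mid [ 0.516 -0.265  0.22 ]
top 2176 tilt from vertical 44.3 z range [0.179 0.256] mid [ 0.518 -0.264  0.22 ]
the job is handed in; nothing more can be done
None
```

I handed the job in at about 21 s: the red runner stands home in the free block, and the grey runner is held still over the mat at about 44° from upright, tab end up, lower edge about 17 cm up; no verdict came back.

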